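# Stand the fallen rail post up in its taped bay

### The job

The bare-steel rail post has fallen over in the yellow taped square. Take it by its ball end and tilt it up, pivoting on the edge of its base plate without lifting the base off the bench, until it stands upright on its base inside the yellow square; then let go of it. Leave the red-painted post lying as it is.

Things in the scene. Friction and masses are not known exactly. Their poses are not given: they have to be found in the camera images.
- post_ball (a point): Centre of the solid 40 mm ball at the head of the bare-steel post (about 0.4 kg): 70 x 70 x 6 mm base plate, 22 mm round stem, ball centre 150 mm from the base's underside. z runs along the post from base to ball. It starts lying on one side of the base plate and the ball, ball towards the robot and 20 mm up, z 6 degrees below level. Gripped across the ball, it swings easily between the fingers.
- post_foot (a point): Centre of the underside of the steel post's 70 mm square base plate; z from base to ball, x and y along the plate's sides. Lying, it is 35 mm above the bench and away from the robot; the lower edge of the underside, on which the post pivots, is 35 mm from it, almost straight below (3.5 mm farther from the ball). Standing, it is at bench height.
- bay: Yellow tape square on the bench, 130 x 130 mm inside, tape 12 mm wide, flat (nothing to bump into). Origin at its centre on the bench, x and y along its sides, z up. The fallen steel post's base lies inside it and the ball end sticks out of it towards the robot; raised about the lower edge of its base, the post ends near the middle.
- red_post_ball (a point): Centre of the 40 mm ball of an identical post painted red, lying in a white taped square to the side; not to be disturbed. Same axes as post_ball.
There are look-alikes about, which are no part of the job. What is shaped like the part that bears post_ball but black is not meant.

How it is judged (in metres and radians):
At the end, for the whole second after the job is handed in: The steel post stands upright (within 8 degrees, ball up) with its base on the bench (underside within 6 mm of it) and its centre within 32 mm of the middle of the yellow square along each of the square's sides; it is released and stays so, and the red post's ball is within 30 mm of where it was (angle between post_foot's own z axis and vertical below 0.15 rad and height (world z) of post_foot below 0.006 m and height (world z) of post_ball above 0.14 m and x of post_foot in the frame of bay between -0.032 and 0.032 m and y of post_foot in the frame of bay between -0.032 and 0.032 m and distance of red_post_ball from where it was at the start of the episode below 0.03 m); the robot touches nothing.
It fails at once if the steel post's base is lifted off the bench (centre of its underside above 65 mm) (height (world z) of post_foot above 0.065 m).
It fails at once if the red post is moved by more than 30 mm (distance of red_post_ball from where it was at the start of the episode above 0.03 m).
It also fails if it takes over 38 s, if anything falls off the work surface, if the arm or the gripper's body presses on something with over 40 N, if the wrist force passes 120 N, or if a joint passes its speed limit or range.

### The arm

A 6-joint arm with a two-finger parallel gripper is mounted at the origin on the work surface. World frame = base frame: x ahead of the robot, y to its left, z up, the work surface at z = 0. Lengths are in mm, angles in rad, forces in N, time in s.
With the tool pointing down it reaches from about 350 to 875 mm from the base axis. Payload 4.2 kg.
Tool frame: the origin (TCP) lies midway between the tips of the shut fingers; the grasp point (between the pads) lies 19 mm behind it; x points along the fingers, y is the direction in which the jaws open and shut, and the axes are right-handed (so a half turn about x gives the same grasp; the last joint's range is limited). The gripper opens to 85 mm and grips with 20 to 120 N. Pads are 22 mm wide; open, the fingers measure 114 mm over their backs; the gripper's body (76 mm by 85 mm) begins 54 mm behind the grasp point. The pads swing forward as they close: fully open they stand 13 mm farther back than shut.
Start: joints at [-1.073, 0.385, 0.008, 0, -1.194, -0.259], TCP at [147.853, -607.239, 231.312] pointing down, gripper open.
Joint ranges: [-3.14, 3.14], [-1.21, 2.06], [-1.07, 1.41], [-3.16, 2.05], [-2.99, -0.16], [-3.1, 3.1]. Speed limits (rad/s): [2.79, 2.79, 3.14, 3.14, 3.14, 3.14].

### API

Orientations are given as a unit quaternion [x, y, z, w].
In Python, from bench import readout, imaging, arm gives the robot as it stands.
- The arm moves only by the tool arm_command, never from a script. Its argument "increments" is a list of rows, each a list of 3 entries, a list of its own where there are three numbers: the turn, a rotation vector about the world's x, y, z in degrees, then the shift along the world's x, y, z in mm, then the closure, from 0 (fully open) to 1 (shut). In form: [[[ax, ay, az], [tx, ty, tz], fingers], ...]. A call has exactly 5 rows; each row is the pose to reach, as a shift and turn from the pose measured when the call began; what a row does not reach only later rows make up. A row lasts 1/10 s, in which the tool goes at most 50 mm and 8.59 degrees, less where a joint would pass 70% of its speed; a pose out of reach is approached as far as the arm can. A call with a gripper value outside its range is refused whole. The fingers move at their own pace and stop on an object; the grip force is fixed at half the most. Time passes only in rows, so rows that repeat a pose let the fingers close, or fill a call up. It gives the time, the measured TCP pose, the force and the opening at its end, in the units of the state.
- readout.read_state(): the state, without advancing time (a new reading comes with each control period).
- imaging.get_image(name): name is "scene" or "top" or "wrist"; returns (picture, depth): 420x560x3 uint8, blue, green, red; 420x560 float32, mm along the optical axis (not along the pixel's ray), 0 where there is no reading.
- imaging.camera_info(name): a dict with "vfov" (degrees; the focal length in pixels is half the picture's height over the tangent of half this angle, whatever the lens; pixels are square), "cx", "cy" (the principal point, pixels), "eye" and "rotation" of the camera in the world; the wrist camera has in their place "T_tool_cam" (4x4, takes a point from camera to tool coordinates, whose origin is the TCP and whose axes are the tool frame's). Camera axes: x right, y down, z forward; pixel columns grow to the right and rows downward; lengths in mm; the calibration is good to about 2 mm. A picture is of the moment at which its call begins: read the wrist's pose just before it. camera_info takes no time and is no camera call.
- arm.job_done(): hands the job in, once; it reports no verdict.
The state is a dict: "clock": time; "joints": joint angles; "joint_vel": joint speeds; "joint_efforts": joint torques, N m; "position": TCP position; "ee_rot": TCP orientation; "contact_force": force on the tool from outside, world axes, zero at the start; "wrist_torque": the same for the moment, N m; "gripper_width": finger opening in mm.
Only numpy, scipy, OpenCV 4.12 (cv2) and the standard library are available. Lean on these libraries where they do the work, as an engineer would, in place of code of your own. Each camera call takes 0.05 s, during which the arm holds its last target. There are 200 camera calls.

## Working session

There is one attempt and no reset: what is moved stays moved. The work goes in short steps, Python scripts to look and compute and a tool call to move; the robot and the scene stay as the last step left them, time stands still between calls to the robot, and variables do not carry over. Pictures are saved under pics/ and viewed, about 8 in all and at most 12, crops included, and the job is handed in when it is done.

Besides the shell and the picture viewer there is one more tool, called after "Emit:" as name(argument=value, ...), one argument or row to a line, values as JSON. arm_command: Moves the arm, as the interface text tells. Its arguments: {"type":"object","properties":{"increments":{"type":"array","items":{"type":"array"}}},"required":["increments"]}

```bash
mkdir -p pics; cat > h.py <<'E'
import numpy as np, cv2
from bench import readout, imaging, arm
from scipy.spatial.transform import Rotation as R
def cam(n):
    i=imaging.camera_info(n); f=210/np.tan(np.radians(i["vfov"])/2)
    if n=="wrist":
        s=readout.read_state(); T=np.eye(4);T[:3,:3]=R.from_quat(s["ee_rot"]).as_matrix();T[:3,3]=s["position"]
        T=T@np.array(i["T_tool_cam"]); return f,i["cx"],i["cy"],T[:3,3],T[:3,:3]
    return f,i["cx"],i["cy"],np.array(i["eye"]),np.array(i["rotation"])
def ray(c,u,v,z):
    f,cx,cy,e,Rm=c; d=Rm@np.array([(u-cx)/f,(v-cy)/f,1]); return e+d*(z-e[2])/d[2]
def cloud(c,D):
    f,cx,cy,e,Rm=c; v,u=np.mgrid[:D.shape[0],:D.shape[1]]
    return e+np.stack([(u-cx)/f*D,(v-cy)/f*D,D],-1)@Rm.T
E
python3 - <<'E'
from h import *
print(readout.read_state())
for n in("top","scene"):
    c=cam(n); p,d=imaging.get_image(n); cv2.imwrite(f"pics/{n}0.png",p); np.savez(f"{n}0.npz",p=p,d=d,P=cloud(c,d)); print(n,imaging.camera_info(n))
E
```

```text
{'clock': 0.0, 'joints': array([-1.07340772e+00,  3.85574500e-01,  6.61566739e-03, -5.43484261e-04,
       -1.19400800e+00, -2.58616534e-01]), 'joint_vel': array([-0.00076714, -0.00136423, -0.00124095,  0.00034072,  0.00049788,
       -0.00102121]), 'joint_efforts': array([ 3.31687324e-04, -3.92285979e+01,  1.88401061e+01,  4.18622196e+00,
       -4.69707666e-03,  8.44286433e-06]), 'position': array([ 147.71545165, -606.67993082,  230.20018544]), 'ee_rot': array([-0.08336872,  0.70219879,  0.08492697,  0.70196433]), 'contact_force': array([1.37897956, 0.06072216, 0.01870971]), 'wrist_torque': array([ 0.00635926, -0.02234092, -0.02339116]), 'gripper_width': 85.37593975940105}Traceback (most recent call last):
  File "<stdin>", line 4, in <module>
  File "h.py", line 14, in cloud
    return e+np.stack([(u-cx)/f*D,(v-cy)/f*D,D],-1)@Rm.T
             ~~~~~~~~~~~~~~~~~~~~~~~~~~~~~~~~~~~~~~^~~~~
ValueError: matmul: Input operand 1 has a mismatch in its core dimension 0, with gufunc signature (n?,k),(k,m?)->(n?,m?) (size 4 is different from 3)
```

View pics/top0.png

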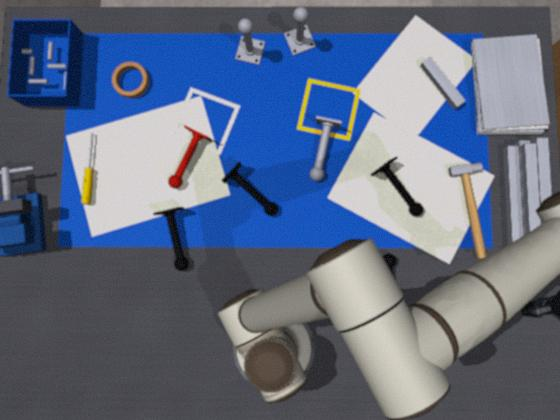

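The top view shows the steel post with its ball at about (317,173) and its base at about (328,121). The yellow bay is centred near (329,108), and the red post's ball is at (176,182). The camera rotation appears to be a quaternion, so I'll fix the helper.

```bash
sed -i 's/np.array(i\["rotation"\])$/R.from_quat(i["rotation"]).as_matrix()/' h.py
python3 - <<'E'
from h import *
for n in("top","scene"):
    c=cam(n); p,d=imaging.get_image(n); cv2.imwrite(f"pics/{n}0.png",p); np.savez(f"{n}0.npz",p=p,d=d,P=cloud(c,d)); print(n,imaging.camera_info(n))
    if n=="top":
        P=cloud(c,d); h=cv2.cvtColor(p,cv2.COLOR_BGR2HSV)
        m=cv2.inRange(h,(20,110,110),(35,255,255)); m[:,:290]=0;m[:,370:]=0;m[150:]=0
        q=cv2.minAreaRect(cv2.findNonZero(m)); print(q,[ray(c,*x,0).round(1) for x in cv2.boxPoints(q)],ray(c,*q[0],0))
        print("ball",P[170:177:3,314:321:3].round(0).tolist(), ray(c,317.5,173,20))
        b=(P[...,2]>25)&(P[...,2]<110); b[:,:300]=0;b[:,345:]=0;b[:105]=0;b[185:]=0
        v,u=np.nonzero(b); 
        for r in range(108,184,4):
            s=np.nonzero(b[r])[0]
            if len(s): print(r,s.min(),s.max(),P[r,s].mean(0).round(0),P[r,s,2].max().round())
E
```

```text
top {'vfov': 45.961143372478176, 'cx': 286.6435352885196, 'cy': 201.27117286484904, 'eye': array([ 229.71260125,  -46.56497977, 1370.96298349]), 'rotation': array([ 0.70675438, -0.70482295,  0.0395765 , -0.04643877])}
((328.28778076171875, 108.990234375), (53.36007308959961, 51.683834075927734), 12.094758033752441) [array([605.2, -61.1,   0. ]), array([754.3, -92.1,   0. ]), array([ 720.9, -241.4,    0. ]), array([ 572.8, -208.7,    0. ])] [ 662.80472601 -150.8517414     0.        ]
ball [[[479.0, -108.0, 39.0], [479.0, -116.0, 39.0], [478.0, -124.0, 41.0]], [[470.0, -108.0, 40.0], [470.0, -116.0, 40.0], [471.0, -124.0, 38.0]], [[462.0, -108.0, 38.0], [461.0, -116.0, 44.0], [464.0, -124.0, 31.0]]] [ 473.9273125  -118.25421843   20.        ]
116 316 317 [ 621. -114.   70.] 74.0
120 315 336 [ 612. -138.   62.] 76.0
124 322 340 [ 605. -154.   48.] 57.0
128 323 330 [ 595. -142.   43.] 51.0
132 322 329 [ 585. -140.   40.] 45.0
136 321 328 [ 574. -137.   39.] 43.0
140 320 327 [ 563. -134.   37.] 41.0
144 319 326 [ 552. -132.   34.] 41.0
148 318 325 [ 541. -129.   35.] 39.0
152 317 325 [ 530. -127.   34.] 41.0
156 317 324 [ 519. -126.   34.] 37.0
160 316 323 [ 508. -123.   33.] 39.0
164 315 322 [ 497. -121.   31.] 35.0
168 312 321 [ 486. -115.   32.] 38.0
172 310 323 [ 474. -115.   35.] 43.0
176 311 323 [ 463. -116.   34.] 44.0
180 314 318 [ 453. -115.   27.] 28.0
scene {'vfov': 49.16710075224145, 'cx': 281.6300454848608, 'cy': 214.19168247589934, 'eye': array([1256.22639842,  292.64463743,  686.55459367]), 'rotation': array([ 0.51086999,  0.72286385, -0.38030079, -0.26805038])}
```

View pics/scene0.png

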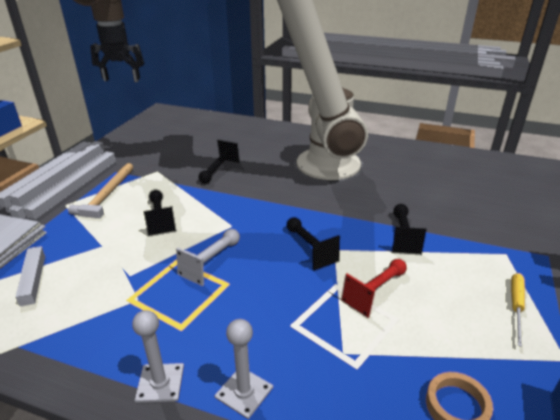

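The scene view shows the same layout: steel post base at about (190,265), ball at about (232,237), bay around (180,293). Measured values:
- **Bay:** centre (663,-151), turned about -12°.
- **Ball:** about (470,-116,20).
- **Post direction:** base along (0.978,-0.21).

Next I'll work out the tool turn.

```bash
python3 - <<'E'
from h import *
s=readout.read_state(); M=R.from_quat(s["ee_rot"]).as_matrix(); print(M.round(3))
y=M[:,1]; print("jaw az",np.degrees(np.arctan2(y[1],y[0])),"want",np.degrees(np.arctan2(.978,.21)), "shift to hover",np.array([470,-116,150])-s["position"])
E
```

```text
[[-0.001 -0.236  0.972]
 [ 0.002  0.972  0.236]
 [-1.     0.002 -0.   ]]
jaw az 103.67197012111357 want 77.88123966527482 shift to hover [322.26779783 490.83605357 -80.49369562]
```

Emit:
arm_command(
  increments=[
    [[0,0,-5],[27,41,0],0],
    [[0,0,-10],[54,82,0],0],
    [[0,0,-15],[81,123,0],0],
    [[0,0,-20],[108,164,0],0],
    [[0,0,-26],[135,205,0],0],
  ],
)

```text
clock: 0.65
position: [283.3, -400.1, 230.3]
ee_rot: [0.078, 0.703, -0.077, 0.703]
contact_force: [0.8, -0.2, -0.2]
gripper_width: 85.2
```

Emit:
arm_command(
  increments=[
    [[0,0,0],[27,41,0],0],
    [[0,0,0],[54,82,0],0],
    [[0,0,0],[81,123,0],0],
    [[0,0,0],[108,164,-10],0],
    [[0,0,0],[135,205,-20],0],
  ],
)

```text
clock: 1.15
position: [418.9, -193.3, 210.5]
ee_rot: [0.078, 0.702, -0.077, 0.703]
contact_force: [1.3, -0.6, 0.7]
gripper_width: 85.3
```

```bash
python3 - <<'E'
from h import *
s=readout.read_state(); M=R.from_quat(s["ee_rot"]).as_matrix(); y=M[:,1]; print(s["position"],M[:,0].round(3),"jaw az",np.degrees(np.arctan2(y[1],y[0])),"left",np.array([470,-116,150])-s["position"])
E
```

```text
[ 418.94927784 -193.30017524  210.47623262] [ 0.002  0.002 -1.   ] jaw az 77.42923108664823 left [ 51.05072216  77.30017524 -60.47623262]
```

Emit:
arm_command(
  increments=[
    [[0,0,0],[20,30,-20],0],
    [[0,0,0],[40,60,-40],0],
    [[0,0,0],[51,77,-60],0],
    [[0,0,0],[51,77,-60],0],
    [[0,0,0],[51,77,-60],0],
  ],
)

```text
clock: 1.65
position: [469.7, -116.2, 150.2]
ee_rot: [0.078, 0.703, -0.077, 0.703]
contact_force: [0.1, 0.3, -0.4]
gripper_width: 85.3
```

```bash
python3 - <<'E'
from h import *
c=cam("wrist"); p,d=imaging.get_image("wrist"); cv2.imwrite("pics/w1.png",p); P=cloud(c,d); np.savez("w1.npz",P=P,p=p)
print(readout.read_state()["position"])
b=(P[...,2]>8)&(P[...,2]<42)&(abs(P[...,0]-470)<28)&(abs(P[...,1]+116)<40)&(d>0)
Q=P[b]; print(len(Q))
if len(Q):
    A=np.c_[2*Q,np.ones(len(Q))]; x=np.linalg.lstsq(A,(Q**2).sum(1),rcond=None)[0]; print("sphere",x[:3],np.sqrt(x[3]+x[:3]@x[:3])); v,u=np.nonzero(b); print(u.min(),u.max(),v.min(),v.max())
E
```

```text
[ 469.86138425 -116.67096262  150.85689376]
2351
sphere [ 475.30310548 -116.28684445   17.30393   ] 22.249403786022818
251 301 174 237
```

View pics/w1.png

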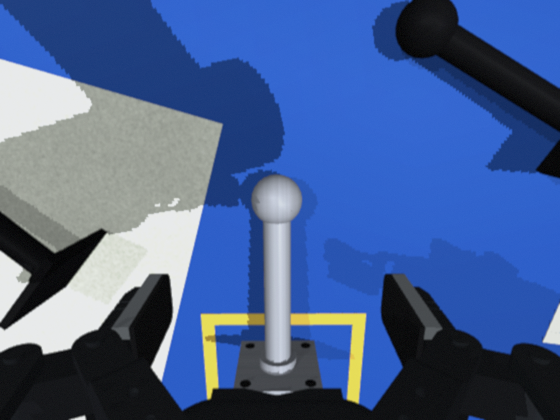

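The wrist view shows the ball at about (276,198) with a radius near 25 px. The stem runs straight down the picture, centred between the jaws.

```bash
python3 - <<'E'
from h import *
c=cam("wrist"); P=np.load("w1.npz")["P"]
print(c[3], [ray(c,u,v,20).round(1) for u,v in((276,198),(276,173),(251,198),(301,198))], P[198,276].round(1))
a=[P[r,276 if r<300 else 277].round(1) for r in(240,300,340)]; print(a)
Q=P[174:216,250:303].reshape(-1,3); Q=Q[(Q[:,2]>22)]
A=np.c_[2*Q,np.ones(len(Q))]; x=np.linalg.lstsq(A,(Q**2).sum(1),rcond=None)[0]; print(x[:3],np.sqrt(x[3]+x[:3]@x[:3]))
E
```

```text
[393.92296579 -98.66585618 293.0823749 ] [array([ 472.4, -116.1,   20. ]), array([ 452.9, -111.7,   20. ]), array([ 468.1, -135.2,   20. ]), array([476.7, -96.9,  20. ])] [ 466.6 -114.4   38.3]
[array([ 500.9, -122. ,   33.5]), array([ 549.8, -132.1,   38.6]), array([ 583.8, -139.6,   42.8])]
[ 424.3949898  -104.65177029  152.28160108] 127.73357790154955
```

Emit:
arm_command(
  increments=[
    [[0,0,0],[1,0,-40],0],
    [[0,0,0],[2,1,-80],0],
    [[0,0,0],[2,1,-110],0],
    [[0,0,0],[2,1,-130],0],
    [[0,0,0],[2,1,-140],0],
  ],
)

```text
clock: 2.2
position: [471.2, -116.7, 10.2]
ee_rot: [0.079, 0.703, -0.078, 0.703]
contact_force: [-0.8, 0.1, -0.1]
gripper_width: 85.8
```

Emit:
arm_command(
  increments=[
    [[0,0,0],[0,0,-5],0],
    [[0,0,0],[0,0,-9],0],
    [[0,0,0],[0,0,-9],0.2],
    [[0,0,0],[0,0,-9],0.3],
    [[0,0,0],[0,0,-9],0.4],
  ],
)

```text
clock: 2.7
position: [471.7, -116.7, 1.9]
ee_rot: [0.079, 0.702, -0.077, 0.703]
contact_force: [0.3, 0.1, 0.4]
gripper_width: 51.4
```

Emit:
arm_command(
  increments=[
    [[0,0,0],[0,0,0],0.5],
    [[0,0,0],[0,0,0],0.55],
    [[0,0,0],[0,0,0],0.6],
    [[0,0,0],[0,0,0],0.7],
    [[0,0,0],[0,0,0],0.7],
  ],
)

```text
clock: 3.2
position: [472.2, -116.4, 2.7]
ee_rot: [0.079, 0.702, -0.077, 0.704]
contact_force: [-1.4, 1.6, 6.3]
gripper_width: 37.4
```

Emit:
arm_command(
  increments=[
    [[0,0,0],[1,0,6],0.7],
    [[0,0,0],[2,0,12],0.7],
    [[0,0,0],[4,-1,20],0.7],
    [[0,0,0],[6,-1,28],0.7],
    [[0,0,0],[6,-1,28],0.7],
  ],
)

```text
clock: 3.7
position: [479.2, -117.5, 31.9]
ee_rot: [0.079, 0.701, -0.077, 0.705]
contact_force: [-0.6, 0.6, -3.0]
gripper_width: 37.4
```

```bash
python3 - <<'E'
from h import *
p,d=imaging.get_image("scene"); cv2.imwrite("pics/s2.png",cv2.resize(p[180:340,100:320],None,fx=3,fy=3))
E
```

```text
(no output)
```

View pics/s2.png

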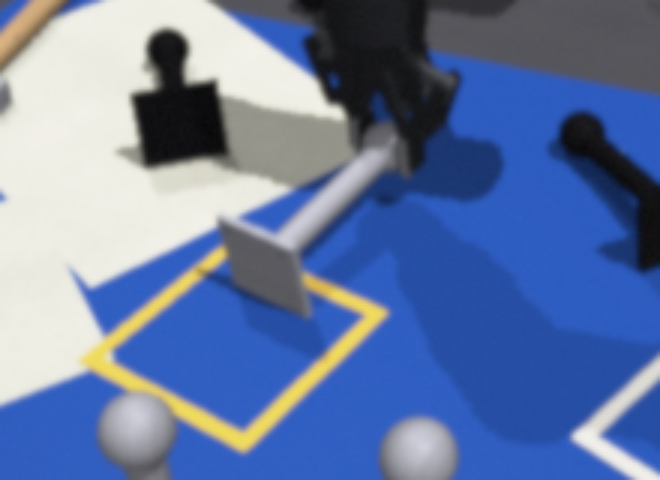

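The ball is held at about (390,140) in the crop. The plate's lower edge is at about (290,310), so I'll check how high the plate is before lifting further.

```bash
cat > foot.py <<'E'
from h import *
d3=np.array([.978,-.208,0])
def foot(n="scene"):
    c=cam(n); p,d=imaging.get_image(n); P=cloud(c,d); h=cv2.cvtColor(p,cv2.COLOR_BGR2HSV)
    m=(h[...,1]<90)&(d>0)&(P[...,2]>6)&(abs((P-[620,-148,0])@d3)<90)&(abs((P-[620,-148,0])@np.array([.208,.978,0]))<45)&(P[...,2]<160)&(h[...,2]>75)
    Q=P[m]; s=(Q-[472,-116,0])@d3; return Q,s,m
if __name__=="__main__":
    for n in("scene","top"):
        Q,s,m=foot(n); print(n,len(Q))
        for lo in range(60,250,10):
            k=(s>=lo)&(s<lo+10)
            if k.sum()>5: print(lo,k.sum(),np.percentile(Q[k,2],[2,50,98]).round())
E
python3 foot.py
```

```text
scene 815
60 32 [39. 49. 52.]
70 33 [37. 48. 51.]
80 39 [36. 47. 52.]
90 41 [35. 47. 51.]
100 40 [34. 45. 49.]
110 41 [33. 44. 49.]
120 37 [31. 44. 48.]
130 6 [43. 45. 47.]
150 539 [ 8. 42. 69.]
top 165
140 57 [22. 45. 71.]
150 108 [38. 67. 74.]
```

The post is pivoting correctly: the stem is tilted about +4° and the plate edge is on the bench. I'll carry on along the arc.

Emit:
arm_command(
  increments=[
    [[0,0,0],[3,0,8],0.7],
    [[0,0,0],[6,-1,15],0.7],
    [[0,0,0],[9,-2,22],0.7],
    [[0,0,0],[13,-3,29],0.7],
    [[0,0,0],[17,-4,36],0.7],
  ],
)

```text
clock: 4.35
position: [495.6, -121.6, 67.5]
ee_rot: [0.079, 0.701, -0.077, 0.704]
contact_force: [0.2, -0.4, -3.5]
gripper_width: 37.1
```

```bash
python3 foot.py|head -12
```

```text
scene 776
60 37 [63. 75. 80.]
70 43 [59. 72. 76.]
80 46 [54. 68. 73.]
90 50 [50. 64. 69.]
100 46 [48. 60. 65.]
110 45 [43. 57. 63.]
120 49 [40. 53. 58.]
130 48 [38. 49. 55.]
140 46 [37. 46. 51.]
150 85 [ 7. 16. 49.]
160 142 [23. 38. 65.]
```

Emit:
arm_command(
  increments=[
    [[0,0,0],[8,-2,12],0.7],
    [[0,0,0],[19,-4,24],0.7],
    [[0,0,0],[31,-7,35],0.7],
    [[0,0,0],[43,-9,44],0.7],
    [[0,0,0],[57,-12,52],0.7],
  ],
)

```text
clock: 4.95
position: [553.4, -133.5, 120.0]
ee_rot: [0.079, 0.701, -0.077, 0.705]
contact_force: [-0.0, -0.2, -3.6]
gripper_width: 37.3
```

```bash
python3 foot.py|head -14
```

```text
scene 1098
70 15 [119. 153. 155.]
80 63 [120. 148. 154.]
90 189 [116. 137. 156.]
100 74 [104. 120. 130.]
110 62 [ 97. 112. 119.]
120 73 [ 86. 102. 112.]
130 65 [ 78.  93. 102.]
140 70 [67. 84. 92.]
150 69 [61. 75. 83.]
160 73 [15. 65. 74.]
170 91 [17. 55. 66.]
180 76 [28. 47. 55.]
190 66 [39. 50. 55.]
```

```bash
cat > stem.py <<'E'
from foot import *
import sys
Q,s,m=foot("scene"); tcp=readout.read_state(); print(tcp["position"].round(1),tcp["contact_force"].round(1))
p,d=imaging.get_image("scene"); cv2.imwrite("pics/"+sys.argv[1],cv2.resize(p[130:330,100:300],None,fx=3,fy=3))
lo,hi=float(sys.argv[2]),float(sys.argv[3]); k=(s>lo)&(s<hi); v=cv2.fitLine(np.c_[s[k],Q[k,2]].astype(np.float32),cv2.DIST_HUBER,0,.01,.01).ravel()
print("n",k.sum(),"elev",np.degrees(np.arctan2(-v[1],v[0])),"through",v[2:])
lat=(Q-[472,-116,0])@np.array([.208,.978,0])
g=abs(v[1]*(s-v[2])-v[0]*(Q[:,2]-v[3]))>15
k=g&(Q[:,2]<90)&(s>100)
for z in range(0,90,6):
    q=k&(Q[:,2]>=z)&(Q[:,2]<z+6)
    if q.sum()>4: print(z,q.sum(),np.percentile(s[q],[5,50,95]).round(),np.percentile(lat[q],[5,95]).round())
E
python3 stem.py s3.png 105 155
```

```text
[ 554.2 -133.6  119.9] [-0.8  0.1 -4.8]
n 330 elev 42.03848 through [129.63042 104.68302]
24 7 [180. 181. 184.] [13. 35.]
30 5 [182. 184. 187.] [26. 35.]
54 6 [207. 208. 211.] [33. 35.]
60 20 [210. 214. 219.] [-24.  34.]
66 82 [213. 216. 219.] [-32.  32.]
```

View pics/s3.png

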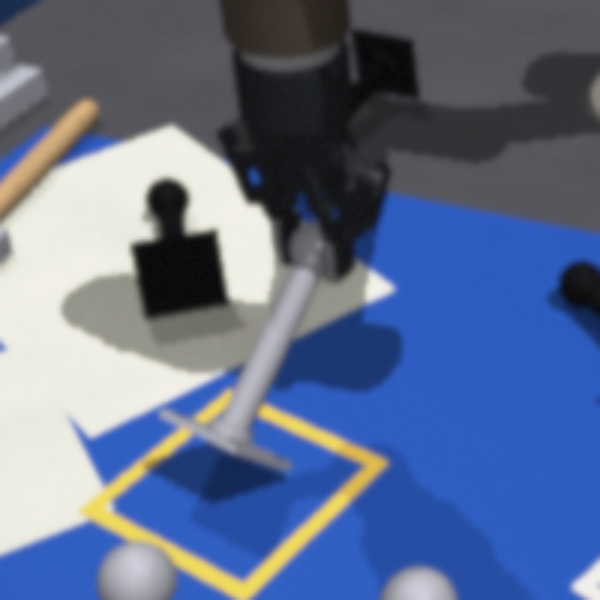

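The picture shows the plate hanging with its near edge about 11 mm above the bench. The shadow is detached and the stem is at 42°, so pad friction is now carrying the post. The foot is about 38 mm up, well under the 65 mm limit. I'll pitch the tool so the post turns with it, and lower the edge as it goes.

Emit:
arm_command(
  increments=[
    [[1.2,5.9,0],[10,-2,7],0.7],
    [[2.5,11.7,0],[20,-4,12],0.7],
    [[3.7,17.6,0],[31,-7,16],0.7],
    [[5,23.5,0],[43,-9,20],0.7],
    [[5,23.5,0],[43,-9,19],0.7],
  ],
)

```text
clock: 5.65
position: [597.0, -143.2, 135.9]
ee_rot: [0.092, 0.834, -0.062, 0.54]
contact_force: [-0.8, -0.3, 1.1]
gripper_width: 37.5
```

```bash
python3 stem.py s4.png 140 185; python3 foot.py | head -18
```

```text
[ 596.3 -142.8  136. ] [ 0.7  0.5 -3.6]
n 773 elev 74.93033 through [162.0655  85.0758]
6 45 [155. 161. 165.] [-28.  35.]
18 80 [195. 199. 215.] [-31.  34.]
24 158 [195. 211. 216.] [-32.  29.]
scene 1156
130 41 [113. 134. 143.]
140 188 [ 96. 135. 159.]
150 150 [  6. 100. 122.]
160 175 [ 9. 70. 95.]
170 170 [12. 44. 71.]
180 143 [14. 26. 46.]
190 110 [18. 23. 30.]
200 81 [21. 26. 29.]
210 93 [23. 28. 31.]
top 209
100 7 [151. 157. 160.]
110 27 [ 79. 155. 159.]
120 14 [  7. 149. 160.]
140 24 [  7.  10. 159.]
150 40 [ 7. 10. 17.]
180 22 [21. 25. 36.]
190 43 [21. 26. 30.]
```

View pics/s4.png

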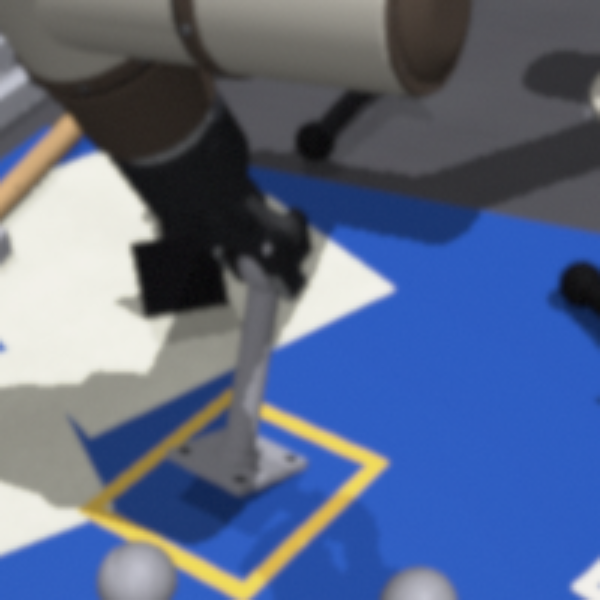

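The picture shows the post almost upright (about 73°), with its near plate edge on the bench inside the square. I'll do the last 15° or so.

Emit:
arm_command(
  increments=[
    [[0.8,3.9,0],[9,-2,1],0.7],
    [[1.6,7.8,0],[18,-4,1],0.7],
    [[2.4,11.7,0],[27,-6,1],0.7],
    [[3.1,14.7,0],[35,-8,0],0.7],
    [[3.1,14.7,0],[35,-8,0],0.7],
  ],
)

```text
clock: 6.35
position: [630.1, -150.1, 137.8]
ee_rot: [0.098, 0.897, -0.05, 0.428]
contact_force: [0.7, 1.4, 0.8]
gripper_width: 37.1
```

```bash
python3 stem.py s5.png 140 215; python3 foot.py | head -12
```

```text
[ 630.  -149.8  137.9] [-0.   0.3 -0.6]
n 970 elev 81.0702 through [187.48926   59.687702]
6 157 [163. 214. 220.] [-31.  33.]
12 59 [172. 216. 220.] [-32.  26.]
scene 1074
160 42 [  6.  98. 150.]
170 217 [  6.  96. 139.]
180 365 [  7.  64. 145.]
190 184 [ 8. 15. 52.]
200 108 [ 8. 11. 13.]
210 138 [ 7. 12. 14.]
220 15 [ 7. 11. 15.]
top 400
140 16 [  7. 153. 159.]
150 87 [  6.  10. 159.]
160 88 [  6.  11. 159.]
```

View pics/s5.png

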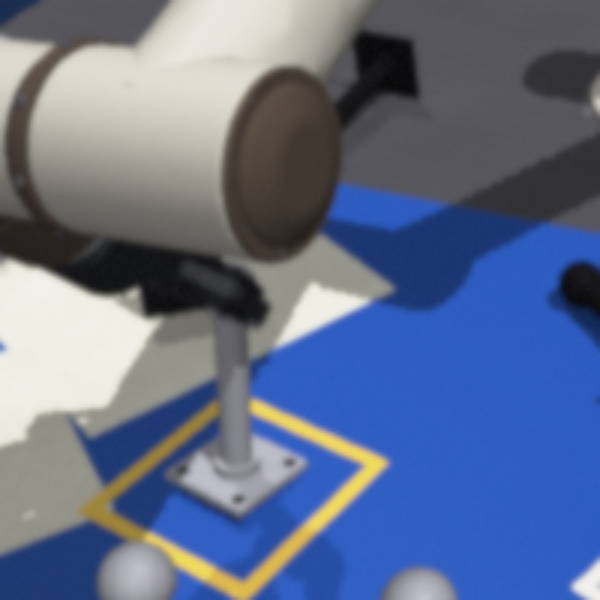

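The picture shows the post about 6° short of vertical, with its base inside the square. One small finishing move before letting go.

Emit:
arm_command(
  increments=[
    [[0.4,2,0],[5,-1,0],0.7],
    [[0.8,4,0],[9,-2,-1],0.7],
    [[1,5,0],[12,-3,-2],0.7],
    [[1,5,0],[12,-3,-2],0.7],
    [[1,5,0],[12,-3,-2],0.7],
  ],
)

```text
clock: 7.05
position: [641.4, -152.5, 136.9]
ee_rot: [0.1, 0.914, -0.046, 0.39]
contact_force: [0.6, 1.5, 2.1]
gripper_width: 37.2
```

```bash
python3 stem.py s6.png 140 215; python3 foot.py | head -12; python3 -c "
from h import *;s=readout.read_state();print(R.from_quat(s['ee_rot']).as_matrix()[:,0],s['joints'])"
```

```text
[ 641.3 -152.5  136.9] [1.  0.5 2.2]
n 731 elev 84.81873 through [193.16846   57.741493]
6 120 [169. 218. 223.] [-32.  31.]
12 11 [173. 177. 181.] [ 3. 13.]
scene 851
170 43 [  6.  50. 143.]
180 225 [  6.  72. 135.]
190 357 [  6.  52. 127.]
200 91 [ 6.  7. 14.]
210 89 [6. 7. 9.]
220 38 [ 6.  8. 11.]
top 432
150 44 [ 6.  8. 12.]
160 91 [  6.  10. 160.]
170 122 [  7.  24. 159.]
180 60 [  6.  11. 159.]
[-0.67624294  0.14679548 -0.72190482] [-0.04458765  0.93303346  0.63115986 -0.12986987 -2.02265707 -1.7598435 ]
```

The plate is flat on the bench now, so I'll release.

Emit:
arm_command(
  increments=[
    [[0,0,0],[0,0,0],0.45],
    [[0,0,0],[0,0,0],0.3],
    [[0,0,0],[0,0,0],0.1],
    [[0,0,0],[0,0,0],0],
    [[0,0,0],[0,0,0],0],
  ],
)

```text
clock: 7.75
position: [641.1, -152.6, 136.6]
ee_rot: [0.1, 0.914, -0.046, 0.39]
contact_force: [-0.5, 0.3, -0.0]
gripper_width: 85.6
```

Emit:
arm_command(
  increments=[
    [[0,0,0],[0,0,0],0],
    [[0,0,0],[7,-2,8],0],
    [[0,0,0],[17,-4,20],0],
    [[0,0,0],[30,-7,36],0],
    [[0,0,0],[38,-8,55],0],
  ],
)

```text
clock: 8.25
position: [679.4, -160.7, 191.3]
ee_rot: [0.1, 0.915, -0.046, 0.389]
contact_force: [0.6, 0.2, 0.0]
gripper_width: 85.3
```

Emit:
arm_command(
  increments=[
    [[0,0,0],[0,0,20],0],
    [[0,0,0],[0,0,45],0],
    [[0,0,0],[0,0,70],0],
    [[0,0,0],[0,0,90],0],
    [[0,0,0],[0,0,90],0],
  ],
)

```text
clock: 8.75
position: [679.8, -161.1, 284.7]
ee_rot: [0.1, 0.913, -0.047, 0.392]
contact_force: [-0.1, 0.7, 0.2]
gripper_width: 85.2
```

```bash
python3 stem.py s7.png 150 240; python3 - <<'E'
from h import *
c=cam("top"); p,d=imaging.get_image("top"); q=np.load("top0.npz")["p"]
print("red area diff",cv2.absdiff(p,q)[120:195,165:215].mean())
c=cam("scene"); p,d=imaging.get_image("scene"); P=cloud(c,d)
b=(P[...,2]>8)&(P[...,2]<175)&(abs(P[...,0]-655)<60)&(abs(P[...,1]+155)<60)&(d>0)
Q=P[b]
for z in range(8,175,14):
    k=(Q[:,2]>=z)&(Q[:,2]<z+14)
    if k.sum()>5: print(z,k.sum(),np.median(Q[k,:2],0).round(),np.ptp(Q[k,:2],0).round())
E
```

```text
[ 679.7 -160.8  282.5] [-0.4 -0.1 -0.9]
n 782 elev -88.457146 through [194.97128   84.548965]
6 15 [166. 212. 220.] [-28.  34.]
red area diff 25.763822222222224
8 104 [ 663. -150.] [43. 47.]
22 54 [ 663. -150.] [16. 20.]
36 56 [ 663. -151.] [17. 18.]
50 56 [ 663. -150.] [16. 20.]
64 55 [ 663. -150.] [16. 20.]
78 57 [ 662. -150.] [17. 20.]
92 64 [ 664. -150.] [17. 21.]
106 65 [ 663. -151.] [18. 20.]
120 49 [ 663. -149.] [15. 18.]
134 64 [ 669. -147.] [25. 33.]
148 179 [ 667. -145.] [35. 37.]
162 93 [ 659. -153.] [25. 28.]
```

View pics/s7.png

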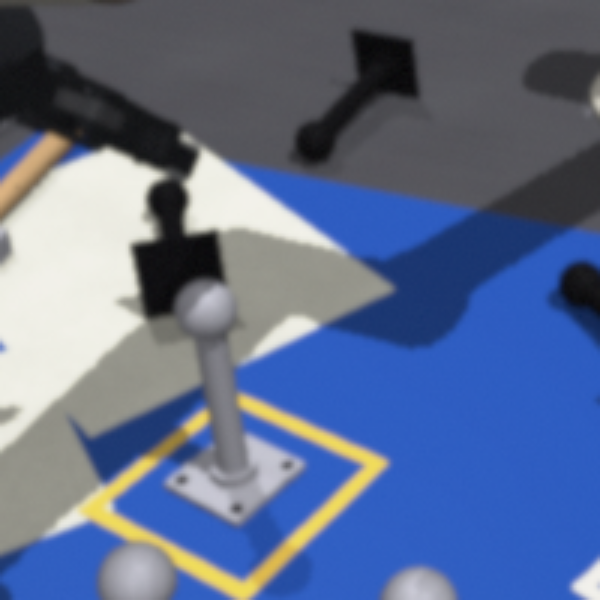

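The picture shows the post standing upright and released inside the yellow square, with the gripper clear of it. I'll check the red post in the scene view, then hand in.

```bash
python3 - <<'E'
from h import *
p,d=imaging.get_image("scene")
for q in(np.load("scene0.npz")["p"],p):
    h=cv2.cvtColor(q,cv2.COLOR_BGR2HSV); m=cv2.inRange(h,(0,150,60),(6,255,255))|cv2.inRange(h,(174,150,60),(180,255,255)); m[:, :330]=0; m[:,420:]=0; m[:240]=0;m[330:]=0
    print(cv2.boundingRect(m))
arm.job_done()
E
```

```text
(343, 260, 63, 56)
(343, 260, 63, 56)
the job is handed in; nothing more can be done
```

The steel post is standing upright and released inside the yellow square, and I've handed the job in; no verdict is reported. I gripped it across the ball, tilted it up and opened the gripper at about 7.7 s.

**One deviation:** about halfway up, pad friction stopped the ball swinging. The base edge then hung about 11 mm above the bench, with its centre at roughly 38 mm against the 65 mm limit. I pitched the tool so the post turned with it, set the edge back on the bench and finished the tilt.

**Last checks:**
- **Post:** the stem is within about 2° of vertical. Its visible side is at about (663, -150) mm, against a measured square centre of (663, -151), so the base centre is within roughly 10 mm of the middle.
- **Gripper:** it is about 130 mm above the ball, and the force reading is near zero.
- **Red post:** its outline in the scene camera is identical before and after. A top-view picture difference over the same area came out high (25.8). I put that down to the arm or its shadow, but did not check it further.
- **Gripper opening:** it read 37 mm while holding the 40 mm ball. I did not find out why, but the grip held.

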